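# Close the watch box with its inner lid and take off the outer cover

### The arm

A 6-joint arm with a two-finger parallel gripper is mounted at the origin on the work surface. World frame = base frame: x ahead of the robot, y to its left, z up, the work surface at z = 0. Lengths are in mm, angles in rad, forces in N, time in s.
With the tool pointing down it reaches from about 350 to 975 mm from the base axis. Payload 7.1 kg.
Tool frame: the origin (TCP) lies midway between the tips of the shut fingers; the grasp point (between the pads) lies 19 mm behind it; z points along the fingers, y is the line along which they close (so a half turn about z gives the same grasp; the last joint's range is limited). The gripper opens to 88 mm and grips with 3 to 60 N. Pads are 20 mm wide; open, the fingers measure 115 mm over their backs; the gripper's body (75 mm by 178 mm) begins 61 mm behind the grasp point.
Start: joints at [1.33, 0.423, 1.63, -0, 1.089, -0.019], TCP at [137.46, 609.68, 189.375] pointing down, gripper open.
Joint ranges: [-3, 3], [-0.9, 2.11], [0.09, 2.58], [-1.31, 4.45], [0.11, 2.69], [-2.54, 2.54]. Speed limits (rad/s): [2.39, 2.39, 3.01, 3.14, 3.14, 3.14].

### API

Orientations are given as a unit quaternion [w, x, y, z].
In Python, from rig import * gives the robot as it stands.
- The arm moves only by the shell command python3 -m handwheel 'ROWS'. ROWS is JSON, a list of rows, each a list of 3 entries, a list of its own where there are three numbers: the shift along the world's x, y, z in units of 40 mm (1.0 is 40 mm), then the turn, a rotation vector about the world's x, y, z in units of 8 degrees (1.0 is 8 degrees), then the finger opening in mm, from 0 to 87.8. A call has 1 to 5 rows; each row is the pose to reach, as a shift and turn from the pose commanded when the call began; what a row does not reach only later rows make up. A row lasts 1/10 s, in which the tool goes at most 50 mm and 8.59 degrees, less where a joint would pass 70% of its speed; a pose out of reach is approached as far as the arm can. A call with a gripper value outside its range is refused whole. The fingers move at their own pace and stop on an object; the grip force is fixed at half the most. Time passes only in rows, so rows that repeat a pose let the fingers close. It gives the time, the measured TCP pose, the force, the opening and the grip force at its end, in the units of the state.
- get_state(): the state, without advancing time (a new reading comes with each control period).
- get_image(name): name is "scene" or "top"; returns a dict with "img" (480x640x3 uint8, red, green, blue), "depth" (480x640 float32, mm along the optical axis (not along the pixel's ray), 0 where there is no reading), "intrinsics" (3x3 intrinsics, pixels), "origin" and "rotation" of the camera in the world. Camera axes: x right, y down, z forward; pixel columns grow to the right and rows downward; lengths in mm; the calibration is good to about 2 mm. A picture is of the moment at which its call begins.
- finish_job(): hands the job in; it is judged then, once.
The state is a dict: "t": time; "joint_pos": joint angles; "qd": joint speeds; "joint_torque": joint torques, N m; "tcp_pos": TCP position; "tcp_rot": TCP orientation; "ft_force": force on the tool from outside, world axes, zero at the start; "moment": the same for the moment, N m; "gripper_width": finger opening in mm; "grip_force": force on a finger pad.
Only numpy, scipy, OpenCV 4.12 (cv2) and the standard library are available. Lean on these libraries where they do the work, as an engineer would, in place of code of your own. Each camera call takes 0.05 s, during which the arm holds its last target. There are 200 camera calls.

### The job

The watch box stands open and its two lids lie nested together on the dressing-island top: pick the pair up by the upright fin of the inner lid, without parting them, and lower both (no dropping) onto the box until the inner lid is fully seated in its mouth. Then let go of the fin, lift off the outer lid alone, leaving the inner lid seated and undisturbed, raise it at least 10 cm and finish still holding it there, level and still, in the gripper, ready for me to take; the box and the other things on the top stay where they are.

Things in the scene. Friction and masses are not known exactly. Their poses are not given: they have to be found in the camera images.
- box: open dark wooden watch box, loose but heavy (0.9 kg), 110 (x) x 54 (y) x 60 mm high, walls 4 mm: mouth 102 x 46 mm; contents stay below 30 mm. Origin: centre of its underside, z up. Same after half a turn. Stands on the work surface left, middle or right, yaw within 0.8 rad. The seated inner lid's origin lies 50 mm above this origin, its x along the box's x, either way round.
- inner_lid: inner lid, dark wood, steel fin, 160 g. Origin: centre of its underside, z up, x along it. From below (mm): plug 96 x 40, height 0-10 (lowest 4 only 92 x 36; 3 play each side in the mouth); rim 110 x 54, 10-16, rests on the box's walls; panel 104 x 48, 16-26; upright fin 50 (x) x 12 (y), 26-57. Starts with its underside on the work surface, yaw within 0.8 rad, nested under the outer lid.
- fin_top (a point): centre of the fin's top edge, 57 mm above the inner lid's origin. The fin stands 26 mm out above the nested outer lid: pinch it there from above, across its 12 mm (y)
- outer_lid: outer lid, dark wooden cap 120 (x) x 64 (y) x 20 mm, 120 g, loose over the inner lid (2 mm play each side, no latch); skirt 3 mm, top 5 mm thick, slot 58 x 20 mm for the fin. Origin: centre of the skirt's lower edge, z up; nested, 11 mm above the inner lid's origin (61 mm above the work surface on the box). Grip the long sides across 64 mm from above; the fin's top is then 46 mm above this origin.
- valet_tray: bystander: low open wooden tray 100 x 80 mm, 22 mm high, with cufflinks and collar stays; origin under its centre; stands among the task's things; leave alone
- polish_tin: bystander: round flat metal tin, 72 mm across, 24 mm high; origin under its centre; leave alone
- shoe_brush: bystander: wooden shoe brush lying bristles down, 150 x 48 mm, 42 mm high; origin under its centre; leave alone
- shoehorn: bystander: flat steel shoehorn about 195 mm long, 5 mm high; leave alone
- scent_bottle: bystander: glass bottle 48 mm across, 110 mm high; origin under its centre; leave alone
- glasses_case: bystander: closed black case 160 x 62 mm, 43 mm high; origin under its centre; leave alone
- ring_dish: bystander: white dish 70 mm across, 22 mm high; origin under its centre; leave alone

How it is judged (in metres and radians):
On the way, in this order (a step that is already met when the one before it is completed fails the run):
1. both lids, still nested, are on the box with the inner lid seated in its mouth and the fin let go (x of inner_lid in the frame of box between -0.006 and 0.006 m and y of inner_lid in the frame of box between -0.006 and 0.006 m and z of inner_lid in the frame of box between 0.046 and 0.054 m and angle between inner_lid's own z axis and vertical below 0.06 rad and angle between the x axis of inner_lid and the x axis of box, either way round below 0.15 rad and horizontal distance between outer_lid and inner_lid below 0.008 m and z of outer_lid in the frame of inner_lid between 0.008 and 0.015 m and contact force between the fingers and inner_lid below 0.1 N), for 0.2 s.
2. the outer lid alone is up in the gripper, the inner lid still seated (x of inner_lid in the frame of box between -0.006 and 0.006 m and y of inner_lid in the frame of box between -0.006 and 0.006 m and z of inner_lid in the frame of box between 0.046 and 0.054 m and angle between inner_lid's own z axis and vertical below 0.06 rad and angle between the x axis of inner_lid and the x axis of box, either way round below 0.15 rad and z of outer_lid in the frame of box above 0.141 m and angle between outer_lid's own z axis and vertical below 0.3 rad and contact force between the fingers and outer_lid above 1 N and contact force between outer_lid and inner_lid below 0.1 N and contact force between outer_lid and box below 0.1 N), for 0.2 s.
At the end, for the whole second after the job is handed in: the fingers hold the outer lid still, 80 mm or more above its place on the closed box, level within 0.3 rad, touching neither box nor inner lid; the inner lid is at rest, untouched, seated in the box: height and centring within 6 mm, tilt under 0.06 rad; box upright (all of step 2 and linear speed of outer_lid below 0.05 m/s and linear speed of inner_lid below 0.03 m/s and angle between box's own z axis and vertical below 0.05 rad and contact force between the fingers and inner_lid below 0.1 N); the arm keeps its last pose, push and grip.
It fails at once if the lids part (outer more than 20 mm above its nested place or 20 mm aside) while the inner lid is not seated in the box ((z of outer_lid in the frame of inner_lid above 0.031 m or horizontal distance between outer_lid and inner_lid above 0.02 m) and not (x of inner_lid in the frame of box between -0.006 and 0.006 m and y of inner_lid in the frame of box between -0.006 and 0.006 m and z of inner_lid in the frame of box between 0.046 and 0.054 m and angle between inner_lid's own z axis and vertical below 0.06 rad and angle between the x axis of inner_lid and the x axis of box, either way round below 0.15 rad)).
It fails at once if the lids are dropped onto the box (over 0.35 m/s near its mouth) (horizontal distance between inner_lid and box below 0.03 m and z of inner_lid in the frame of box below 0.075 m and linear speed of inner_lid above 0.35 m/s).
It fails at once if the box is shifted more than 30 mm or tipped (distance of box from where it was at the start of the episode above 0.03 m or angle between box's own z axis and vertical above 0.2 rad).
It fails at once if a bystander is moved more than 30 mm (distance of any of valet_tray, polish_tin, shoe_brush, shoehorn, scent_bottle, glasses_case, ring_dish from where it was at the start of the episode above 0.03 m).
It also fails if it takes over 64 s, if anything falls off the work surface, if the arm or the gripper's body presses on something with over 40 N, if the wrist force passes 120 N, or if a joint passes its speed limit or range.

## Working session

There is one attempt and no reset: what is moved stays moved. The work goes in short steps, Python scripts to look and compute and a shell command to move; the robot and the scene stay as the last step left them, time stands still between calls to the robot, and variables do not carry over. Pictures are saved under pics/ and viewed, at most 10 in all, crops included, and the job is handed in when it is done.

```bash
mkdir -p pics; python3 - <<'E'
from rig import *
import cv2,numpy as np
s=get_state();print(s['tcp_pos'],s['tcp_rot'],s['gripper_width'])
for n in("top","scene"):
    d=get_image(n);np.savez(n+'.npz',**d);cv2.imwrite(f'pics/{n}0.png',d['img'][:,:,::-1]);print(d['origin'],d['rotation'],d['intrinsics'])
E
```

```text
[137.31668203 609.09263656 188.59230085] [-9.32927291e-05  1.10670152e-01  9.93856884e-01 -7.76895363e-04] 87.69387378019023
[ 515.53657173   25.66305043 1063.67649954] [ 0.01837308 -0.69725075  0.71583945 -0.0328285 ] [[440.81851143   0.         313.32669584]
 [  0.         440.81851143 234.89438062]
 [  0.           0.           1.        ]]
[1695.1571001  -110.44803067 1050.21635805] [-0.30759426  0.68315046  0.60294937 -0.27412273] [[563.98114807   0.         320.52619512]
 [  0.         563.98114807 238.25220991]
 [  0.           0.           1.        ]]
```

View pics/top0.png

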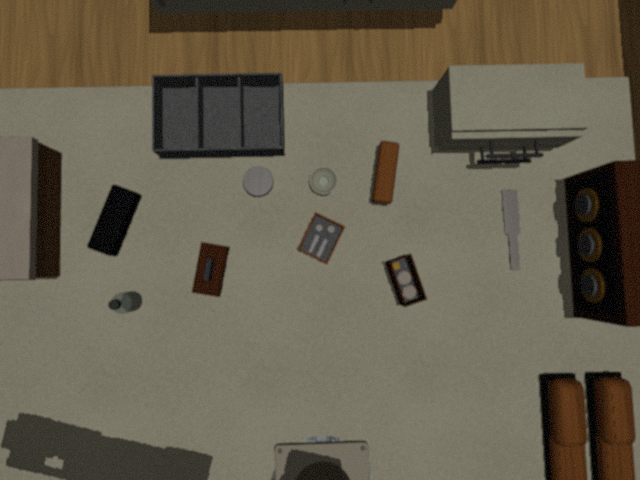

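View pics/scene0.png

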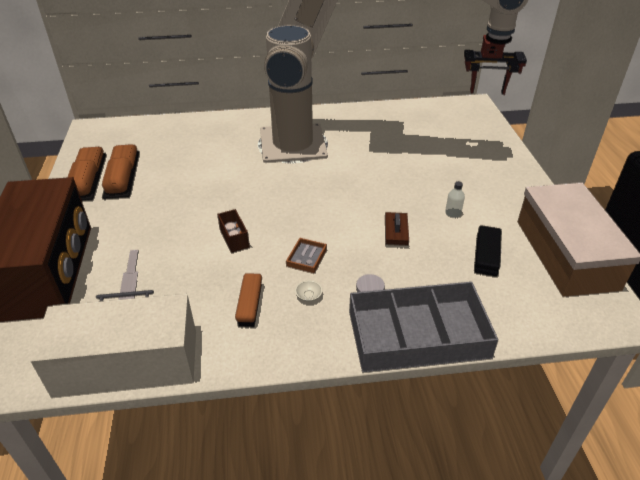

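Top view: nested lids at about (211,269) with the fin at (209,268), the open box at about (405,280), and the tray between them at (321,238). The arm is out of view. The scene view agrees: lids (397,229), box (233,230).

```bash
cat > h.py <<'E'
import numpy as np,cv2
from scipy.spatial.transform import Rotation as R
def rot(d):
    q=np.array(d['rotation']).ravel();return R.from_quat(q[[1,2,3,0]]).as_matrix() if q.size==4 else q.reshape(3,3)
def cast(d,uv,z):
    uv=np.atleast_2d(uv).astype(float);K=d['intrinsics']
    r=np.c_[(uv-[K[0,2],K[1,2]])/K[0,0],np.ones(len(uv))]@rot(d).T
    o=np.array(d['origin']);return o+r*((z-o[2])/r[:,2])[:,None]
def cloud(d):
    K=d['intrinsics'];v,u=np.mgrid[:480,:640];D=d['depth']
    p=np.stack([(u-K[0,2])/K[0,0]*D,(v-K[1,2])/K[1,1]*D,D],-1)
    return p@rot(d).T+np.array(d['origin'])
def rect(P):
    (c,wh,a)=cv2.minAreaRect(P[:,:2].astype(np.float32))
    if wh[0]<wh[1]: wh=wh[::-1];a+=90
    a=(a+90)%180-90
    return np.round(c,1),np.round(wh,1),round(np.radians(a),3)
E
python3 - <<'E'
from h import *
for n,boxes in (("top",dict(lid=(185,235,235,305),box=(378,245,432,315))),("scene",dict(lid=(375,205,418,250),box=(212,205,255,255)))):
    d=dict(np.load(n+'.npz'));C=cloud(d);g=cv2.cvtColor(d['img'],cv2.COLOR_RGB2GRAY)
    for k,(a,b,c,e) in boxes.items():
        P=C[b:e,a:c].reshape(-1,3);P=P[np.isfinite(P[:,2])]
        print(n,k,np.histogram(P[:,2],bins=range(-5,75,5))[0])
        for lo,hi in ((25,37),(45,70)) if k=='lid' else ((52,70),):
            Q=P[(P[:,2]>lo)&(P[:,2]<hi)]
            if len(Q)>5: print(lo,hi,len(Q),Q.mean(0).round(1),np.median(Q[:,2]),rect(Q))
        if n=='top':
            z=31 if k=='lid' else 60
            m=(C[b:e,a:c,2]>(z-8)).astype(np.uint8)
            ys,xs=np.nonzero(m);print('cast',rect(cast(d,np.c_[xs+a,ys+b],z)))
            m2=(g[b:e,a:c]<90).astype(np.uint8);nn,l,st,_=cv2.connectedComponentsWithStats(m2);j=1+st[1:,4].argmax()
            ys,xs=np.nonzero(l==j);print('dark',rect(cast(d,np.c_[xs+a,ys+b],z)))
E
python3 -c "
import cv2,numpy as np
i=cv2.imread('pics/top0.png');cv2.imwrite('pics/c1.png',np.hstack([cv2.resize(i[230:310,165:245],(400,400),interpolation=0),cv2.resize(i[240:320,365:445],(400,400),interpolation=0)]))"
```

```text
top lid [1215  738    8   13   21   49  583  665   15    9   12   41   83    4
    0]
25 37 1261 [517.5 246.3  30.2] 30.225783676422452 (array([517.8, 247. ]), array([120.2,  65. ]), np.float64(-0.196))
45 70 140 [517.7 246.1  55.2] 55.57239975833471 (array([518.1, 246.8]), array([49.6, 13.4]), np.float64(-0.196))
cast (array([511.3, 241.4]), array([150.9,  92.4]), np.float64(-0.007))
dark (array([516.6, 244.8]), array([119.8,  68.7]), np.float64(-0.196))
top box [ 930 1410   62   91  254  237  223   49   45   45   53   47  161  141
    0]
52 70 328 [ 479.9 -208.7   59.4] 59.73103148326237 (array([ 480.9, -208.3]), array([110.1,  55. ]), np.float64(0.297))
cast (array([ 484.7, -197. ]), array([126.6, 116.5]), np.float64(0.178))
dark (array([ 479.2, -199.6]), array([113.3,  70.8]), np.float64(0.299))
scene lid [540 570  26  26  31  52 210 337  31   7  11  26  33   4   0]
25 37 571 [525.5 243.5  30.7] 30.762870753435777 (array([519.2, 245.7]), array([131.6,  64.7]), np.float64(-0.198))
45 70 74 [522.8 244.3  54.8] 55.032877745142116 (array([519.1, 245.3]), array([56.4, 11.6]), np.float64(-0.211))
scene box [519 654  70  52  70 126 117  61  75  66  62  70 107  75   1]
52 70 228 [ 486.  -208.6   58.2] 58.45154851210191 (array([ 482.3, -209.6]), array([120.2,  55.6]), np.float64(0.3))
```

View pics/c1.png

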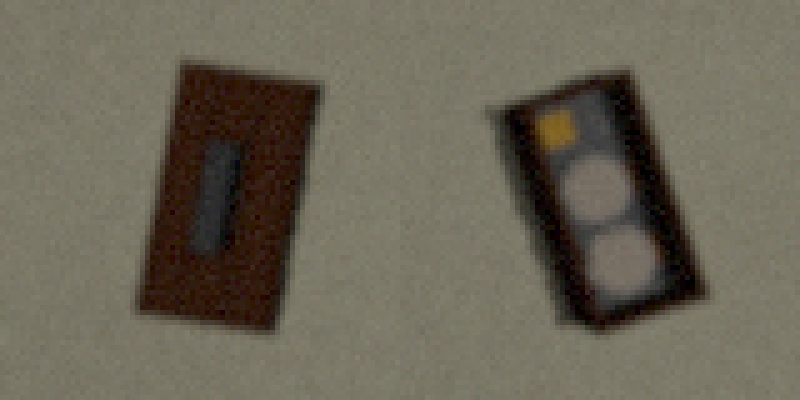

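The crops show the lids nested and aligned, fin clear, and the box mouth empty. Top-view depth fits give:

| Item | Centre x, y (mm) | Yaw (rad) |
|---|---|---|
| Fin | 518.1, 246.5 | -0.197 |
| Box | 480.8, -208.4 | 0.298 |

The two views agree to about 2 mm. Now I'll move above the fin.

```bash
python3 -m handwheel '[[[1.2,-1.1,0],[0,0,0.18],87],[[2.1,-2,0],[0,0,0.18],87],[[3,-2.9,0],[0,0,0.18],87],[[3.9,-3.7,0],[0,0,0.18],87],[[4.5,-4.3,0],[0,0,0.18],87]]'
python3 -m handwheel '[[[0.9,-0.8,0],[0,0,0],87],[[1.8,-1.7,0],[0,0,0],87],[[2.7,-2.5,0],[0,0,0],87],[[3.5,-3.4,0],[0,0,0],87],[[4,-4,0],[0,0,0],87]]'
python3 -m handwheel '[[[0.5,-0.4,-0.5],[0,0,0],87],[[1,-0.77,-1.4],[0,0,0],87],[[1,-0.77,-2],[0,0,0],87],[[1,-0.77,-2],[0,0,0],87],[[1,-0.77,-2],[0,0,0],87]]'
python3 - <<'E'
from rig import *
from h import *
s=get_state();q=np.array(s['tcp_rot']);y=R.from_quat(q[[1,2,3,0]]).as_matrix();print(s['tcp_pos'],np.arctan2(y[1,1],y[0,1])-np.pi/2,y[:,2],s['ft_force'])
E
```

```text
t: 0.6
tcp_pos: [318.5, 436.0, 189.2]
tcp_rot: [-0.0, 0.098, 0.995, -0.0]
ft_force: [0.2, 0.4, -0.1]
gripper_width: 87.0
grip_force: 0.0
t: 1.1
tcp_pos: [479.2, 275.3, 189.2]
tcp_rot: [0.0, 0.099, 0.995, -0.0]
ft_force: [-0.6, -0.6, 1.0]
gripper_width: 86.6
grip_force: 0.0
t: 1.6
tcp_pos: [517.1, 246.8, 109.3]
tcp_rot: [-0.001, 0.098, 0.995, -0.0]
ft_force: [-0.1, -1.0, 0.2]
gripper_width: 86.7
grip_force: 0.0
[517.0721883  246.83169639 109.26661008] -0.19668726063034425 [-1.29147739e-03 -5.05030650e-04 -9.99999039e-01] [-0.09280333 -0.9862515   0.16560361]
```

```bash
python3 -m handwheel '[[[0.02,-0.01,-0.6],[0,0,0],87],[[0.02,-0.01,-1.2],[0,0,0],87],[[0.02,-0.01,-1.6],[0,0,0],87],[[0.02,-0.01,-1.83],[0,0,0],87],[[0.02,-0.01,-1.83],[0,0,0],40]]'
for i in 1 2 3; do python3 -m handwheel '[[[0,0,0],[0,0,0],0],[[0,0,0],[0,0,0],0],[[0,0,0],[0,0,0],0],[[0,0,0],[0,0,0],0],[[0,0,0],[0,0,0],0]]'; done
```

```text
t: 2.1
tcp_pos: [518.1, 246.9, 36.4]
tcp_rot: [-0.0, 0.098, 0.995, -0.0]
ft_force: [0.5, 0.5, -0.2]
gripper_width: 81.9
grip_force: 0.0
t: 2.6
tcp_pos: [518.4, 246.5, 36.5]
tcp_rot: [0.0, 0.098, 0.995, 0.0]
ft_force: [0.2, -0.0, 0.3]
gripper_width: 42.4
grip_force: 0.0
t: 3.1
tcp_pos: [518.2, 246.5, 36.1]
tcp_rot: [-0.0, 0.098, 0.995, -0.0]
ft_force: [-0.7, -0.1, -0.1]
gripper_width: 2.9
grip_force: 0.0
t: 3.6
tcp_pos: [518.2, 246.5, 36.2]
tcp_rot: [-0.0, 0.098, 0.995, -0.0]
ft_force: [0.8, -1.4, 0.4]
gripper_width: 0.3
grip_force: 0.0
```

The fingers shut on nothing, so I need to look.

```bash
python3 - <<'E'
from rig import *
from h import *
s=[get_image("top"),get_image("scene")]
a=cv2.resize(s[0]['img'][220:320,155:255],(400,400),interpolation=0);b=cv2.resize(s[1]['img'][160:260,345:445],(400,400),interpolation=0)
cv2.imwrite('pics/c2.png',np.hstack([a,b])[:,:,::-1])
E
```

```text
(no output)
```

View pics/c2.png

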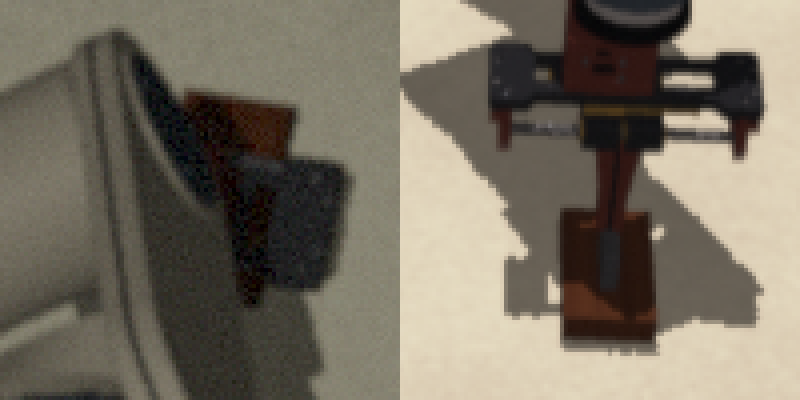

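The scene view shows the shut fingertips at the far (robot-side) end of the fin, about (608,228) in the crop, with the fin itself untouched at (608,260). I'll measure the fingers and lid in the cloud.

```bash
python3 - <<'E'
from rig import *
from h import *
s=get_state();t=np.array(s['tcp_pos']);print(t,s['joint_pos'])
for n in("scene","top"):
    d=get_image(n);K=d['intrinsics']
    for p in (t,t+[0,0,80]):
        c=rot(d).T@(p-d['origin']);print(n,'tcp px',(K@c/c[2])[:2].round(1))
    C=cloud(d);P=C[np.abs(C[...,0]-520)<150];P=P[np.abs(P[:,1]-246)<150]
    for lo,hi in((26,35),(35,45),(45,52),(52,60),(60,70),(70,85),(85,110)):
        Q=P[(P[:,2]>lo)&(P[:,2]<hi)&(abs(P[:,1]-246)<70)&(abs(P[:,0]-520)<80)]
        if len(Q):print(lo,hi,len(Q),Q.mean(0).round(),Q.min(0).round(),Q.max(0).round(),rect(Q))
    if n=='scene':
        for v in range(196,226,2): print(v,[(C[v,u].round().astype(int).tolist()) for u in (393,397,399)])
E
```

```text
[518.24830375 246.47838911  36.16493231] [ 4.23191135e-01  5.65354006e-01  1.83044881e+00  2.00772454e-05
  7.45822828e-01 -9.50914479e-01]
scene tcp px [396.8 224.1]
scene tcp px [399.3 201.4]
26 35 528 [526. 243.  31.] [451. 204.  26.] [584. 288.  35.] (array([518.3, 245.8]), array([131.1,  64.2]), np.float64(-0.202))
35 45 30 [535. 242.  38.] [466. 214.  35.] [587. 273.  45.] (array([525.6, 242.5]), array([117.9,  53.1]), np.float64(-0.114))
45 52 14 [537. 241.  49.] [510. 235.  47.] [545. 248.  52.] (array([527., 241.]), array([34.9, 11.2]), np.float64(-0.058))
52 60 34 [529. 243.  56.] [512. 235.  52.] [546. 253.  60.] (array([527.7, 243.2]), array([34.4, 11.4]), np.float64(-0.226))
60 70 5 [528. 240.  67.] [525. 234.  61.] [538. 248.  69.] (array([528.9, 238.7]), array([14.8, 10.9]), np.float64(-0.759))
70 85 28 [528. 241.  78.] [521. 232.  71.] [534. 249.  85.] (array([527. , 241.4]), array([17.7, 10.1]), np.float64(1.27))
85 110 56 [528. 240.  99.] [518. 231.  86.] [536. 252. 110.] (array([529.1, 240.3]), array([21.4, 13.3]), np.float64(1.101))
196 [[546, 219, 158], [548, 229
[... 252 characters left out ...]
, 267, -1], [529, 238, 110], [536, 242, 114]]
208 [[406, 263, 4], [529, 239, 103], [529, 244, 102]]
210 [[410, 263, 0], [525, 241, 93], [526, 246, 93]]
212 [[419, 261, -1], [532, 239, 91], [531, 245, 90]]
214 [[468, 247, 32], [529, 241, 82], [529, 246, 81]]
216 [[476, 245, 32], [526, 242, 72], [531, 246, 75]]
218 [[483, 244, 30], [510, 248, 51], [512, 253, 53]]
220 [[493, 242, 31], [528, 243, 60], [521, 251, 53]]
222 [[499, 241, 29], [534, 242, 57], [537, 246, 60]]
224 [[505, 239, 26], [543, 240, 58], [540, 246, 54]]
top tcp px [209.3 268.4]
top tcp px [201.2 268.5]
26 35 460 [541. 232.  30.] [454. 204.  26.] [583. 269.  35.] (array([518. , 247.2]), array([120. ,  64.7]), np.float64(-0.199))
```

Laterally the fingers are right, since the front face at x≈528 is pad half-width past 518. But the visible tips end at z≈60 while the reported TCP is 36, so they closed above the fin. I'll raise and measure the tip height shut and open.

```bash
cat > tip.py <<'E'
from rig import *
from h import *
import sys
s=get_state();t=np.array(s['tcp_pos']);print(t,s['gripper_width'])
d=get_image("scene");C=cloud(d);K=d['intrinsics']
M=(abs(C[...,0]-t[0])<25)&(abs(C[...,1]-t[1])<65)&(C[...,2]>t[2]-20)&(C[...,2]<t[2]+90)
P=C[M];print(np.histogram(P[:,2]-t[2],bins=range(-20,95,5)))
for lo in range(10,60,10):
    Q=P[(P[:,2]-t[2]>lo)&(P[:,2]-t[2]<lo+10)]
    if len(Q):print(lo,Q.min(0).round(),Q.max(0).round())
c=rot(d).T@(t-d['origin']);u,v=(K@c/c[2])[:2].astype(int);print(u,v)
cv2.imwrite(sys.argv[1],cv2.resize(cv2.circle(d['img'].copy(),(u,v),1,(255,0,0),-1)[v-60:v+40,u-50:u+50],(500,500),interpolation=0)[:,:,::-1])
E
python3 -m handwheel '[[[0,0,0.5],[0,0,0],0],[[0,0,1.2],[0,0,0],0],[[0,0,2],[0,0,0],0],[[0,0,2],[0,0,0],0],[[0,0,2],[0,0,0],0]]'
python3 tip.py pics/t1.png
for i in 1 2 ; do python3 -m handwheel '[[[0,0,0],[0,0,0],50],[[0,0,0],[0,0,0],50],[[0,0,0],[0,0,0],50],[[0,0,0],[0,0,0],50],[[0,0,0],[0,0,0],50]]'; done
python3 tip.py pics/t2.png; python3 -c "
import cv2;cv2.imwrite('pics/c3.png',cv2.hconcat([cv2.resize(cv2.imread(f'pics/t{i}.png'),(400,400)) for i in (1,2)]))"
```

```text
t: 4.3
tcp_pos: [518.6, 246.6, 116.7]
tcp_rot: [0.001, 0.098, 0.995, 0.0]
ft_force: [-0.2, 0.1, 0.2]
gripper_width: 0.7
grip_force: 0.0
[518.56757242 246.64149359 116.69037061] 0.6761525191253619
(array([ 0,  0,  0,  0,  0,  0,  0,  0,  0,  0,  7,  9, 13, 10, 14,  7, 15,
       11, 14, 14, 16, 13]), array([-20, -15, -10,  -5,   0,   5,  10,  15,  20,  25,  30,  35,  40,
        45,  50,  55,  60,  65,  70,  75,  80,  85,  90]))
30 [509. 234. 148.] [532. 251. 156.]
40 [525. 234. 157.] [536. 250. 166.]
50 [523. 233. 167.] [533. 249. 176.]
399 201
t: 4.85
tcp_pos: [518.2, 246.4, 115.9]
tcp_rot: [-0.0, 0.098, 0.995, -0.0]
ft_force: [-0.2, -0.0, -0.5]
gripper_width: 36.9
grip_force: 0.0
t: 5.35
tcp_pos: [518.3, 246.5, 116.2]
tcp_rot: [0.0, 0.098, 0.995, 0.0]
ft_force: [-0.8, 0.5, -0.3]
gripper_width: 50.2
grip_force: 0.0
[518.2985413  246.49325481 116.2384164 ] 50.22682747724469
(array([ 0,  0,  0,  0,  0,  0,  0,  0,  0,  0,  4, 13, 17, 14, 10,  9, 17,
       10, 18, 16, 13, 22]), array([-20, -15, -10,  -5,   0,   5,  10,  15,  20,  25,  30,  35,  40,
        45,  50,  55,  60,  65,  70,  75,  80,  85,  90]))
30 [514. 210. 148.] [536. 274. 156.]
40 [508. 207. 156.] [538. 276. 166.]
50 [501. 210. 167.] [538. 273. 176.]
399 201
```

View pics/c3.png

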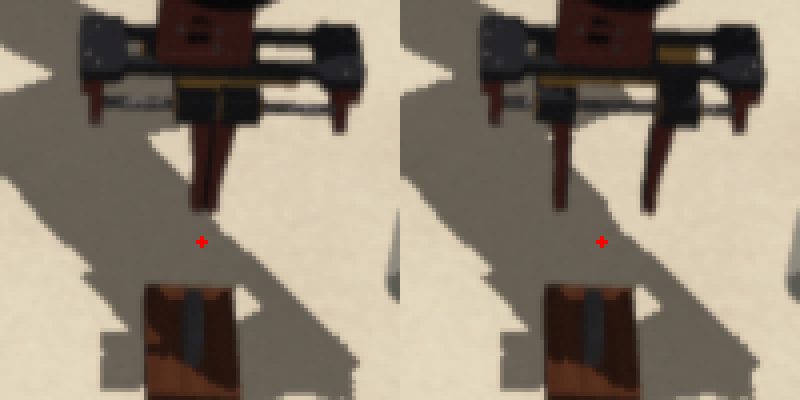

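Seen in the scene camera at reported TCP z=116.7 (red mark), the tips end about 8 px above the mark. So the real tips are 31 to 36 mm higher than reported, with finger length as specified, and about 2 mm off in y relative to the lid. I'll correct by descending to a reported z of about 5 (true 36 to 41).

```bash
python3 -m handwheel '[[[0,0.04,-0.7],[0,0,0],50],[[0,0.04,-1.5],[0,0,0],50],[[0,0.04,-2.2],[0,0,0],50],[[0,0.04,-2.6],[0,0,0],50],[[0,0.04,-2.78],[0,0,0],50]]'
for i in 1 2; do python3 -m handwheel '[[[0,0,0],[0,0,0],5],[[0,0,0],[0,0,0],5],[[0,0,0],[0,0,0],5],[[0,0,0],[0,0,0],5],[[0,0,0],[0,0,0],5]]'; done
```

```text
t: 5.9
tcp_pos: [517.5, 247.7, 3.5]
tcp_rot: [-0.001, 0.098, 0.995, -0.001]
ft_force: [0.1, -0.1, 0.3]
gripper_width: 50.0
grip_force: 0.0
t: 6.4
tcp_pos: [518.7, 248.3, 5.7]
tcp_rot: [0.001, 0.098, 0.995, 0.0]
ft_force: [-0.1, 0.3, 1.4]
gripper_width: 13.3
grip_force: 0.8
t: 6.9
tcp_pos: [518.7, 248.4, 5.5]
tcp_rot: [0.0, 0.098, 0.995, 0.0]
ft_force: [0.1, 1.2, 5.8]
gripper_width: 12.0
grip_force: 30.0
```

Gripped at 12.0 mm and 30 N. Lifting 100 mm, then over to the box.

```bash
python3 -m handwheel '[[[0,0,0.15],[0,0,0],5],[[0,0,0.5],[0,0,0],5],[[0,0,1],[0,0,0],5],[[0,0,1.6],[0,0,0],5],[[0,0,2.6],[0,0,0],5]]'
python3 -m handwheel '[[[0,-0.5,0.2],[0,0,0.4],5],[[0,-1.2,0.3],[0,0,0.8],5],[[-0.1,-2,0.3],[0,0,1.2],5],[[-0.2,-2.9,0.3],[0,0,1.6],5],[[-0.3,-3.8,0.3],[0,0,2],5]]'
python3 -m handwheel '[[[-0.1,-1,0],[0,0,0.3],5],[[-0.2,-2,0],[0,0,0.6],5],[[-0.3,-3,0],[0,0,0.9],5],[[-0.4,-4,0],[0,0,1.2],5],[[-0.5,-4.8,0],[0,0,1.45],5]]'
python3 -m handwheel '[[[-0.06,-0.9,0],[0,0,0.1],5],[[-0.1,-1.7,0],[0,0,0.1],5],[[-0.13,-2.3,0],[0,0,0.1],5],[[-0.13,-2.75,0],[0,0,0.1],5],[[-0.13,-2.77,0],[0,0,0.1],5]]'
python3 -m handwheel '[[[0,0,0],[0,0,0],5],[[0,0,0],[0,0,0],5],[[0,0,0],[0,0,0],5]]'
python3 - <<'E'
from rig import *
from h import *
d=get_image("scene");C=cloud(d)
t=np.array(get_state()['tcp_pos'])
P=C[(abs(C[...,0]-t[0])<90)&(abs(C[...,1]-t[1])<80)];
print(t,np.histogram(P[:,2],bins=range(0,220,10)))
cv2.imwrite('pics/t3.png',cv2.resize(d['img'][130:270,160:320],(800,560)[::1],interpolation=0)[:,:,::-1] if 0 else cv2.resize(d['img'][130:270,160:320],(640,560),interpolation=0)[:,:,::-1])
E
```

```text
t: 7.4
tcp_pos: [516.3, 247.1, 108.6]
tcp_rot: [-0.002, 0.098, 0.995, -0.001]
ft_force: [0.1, 1.1, -3.1]
gripper_width: 11.8
grip_force: 30.0
t: 7.9
tcp_pos: [505.7, 94.9, 121.7]
tcp_rot: [0.0, -0.043, 0.999, -0.0]
ft_force: [0.5, -1.0, -2.5]
gripper_width: 11.5
grip_force: 30.0
t: 8.4
tcp_pos: [485.6, -97.9, 121.7]
tcp_rot: [0.0, -0.143, 0.99, -0.0]
ft_force: [-0.7, 0.0, -2.0]
gripper_width: 11.4
grip_force: 30.0
t: 8.9
tcp_pos: [481.0, -208.6, 121.7]
tcp_rot: [0.0, -0.148, 0.989, -0.0]
ft_force: [0.4, 0.4, -2.0]
gripper_width: 12.0
grip_force: 30.0
t: 9.2
tcp_pos: [481.0, -205.8, 121.1]
tcp_rot: [-0.0, -0.149, 0.989, 0.0]
ft_force: [-0.5, -0.0, -2.3]
gripper_width: 11.5
grip_force: 30.0
[ 481.04448028 -205.85252313  121.04888312] (array([969, 114, 252, 119, 109, 127,  59,   0,   0,   0,   0,   2,  22,
       108, 495,  53,  45,  71,  28,  40,  35]), array([  0,  10,  20,  30,  40,  50,  60,  70,  80,  90, 100, 110, 120,
       130, 140, 150, 160, 170, 180, 190, 200, 210]))
```

View pics/t3.png

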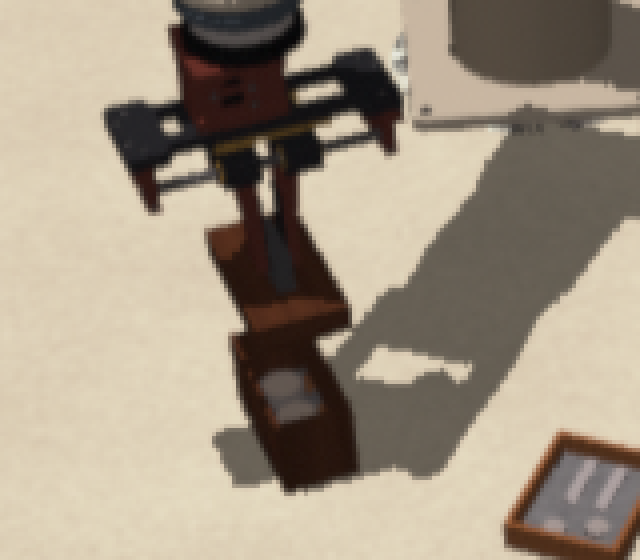

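The pair hangs level and nested, directly above the box mouth (lid around (280,280) in the crop, box around (295,410)). I'll measure the lid relative to the box.

```bash
cat > rel.py <<'E'
from rig import *
from h import *
s=get_state();t=np.array(s['tcp_pos']);q=np.array(s['tcp_rot']);m=R.from_quat(q[[1,2,3,0]]).as_matrix()
print('tcp',t.round(1),'yaw',round(np.arctan2(m[1,1],m[0,1])-np.pi/2,3),s['ft_force'])
for n in("scene","top"):
    d=get_image(n);C=cloud(d).reshape(-1,3)
    P=C[(abs(C[:,0]-481)<85)&(abs(C[:,1]+208)<70)]
    Q=P[(P[:,2]>52)&(P[:,2]<66)];print(n,'box',len(Q),Q[:,2].mean() if len(Q) else 0,rect(Q) if len(Q)>5 else '')
    Q=P[(P[:,2]>100)&(P[:,2]<158)]
    if len(Q)<30: continue
    z=np.median(Q[(Q[:,2]>138)&(Q[:,2]<152)][:,2]);Q=Q[abs(Q[:,2]-z)<6]
    A=np.c_[Q[:,:2]-Q[:,:2].mean(0),np.ones(len(Q))];print(n,'lid',len(Q),z,rect(Q),'tilt',np.linalg.lstsq(A,Q[:,2],rcond=None)[0][:2].round(3))
E
python3 rel.py
```

```text
tcp [ 481.  -205.9  121. ] yaw 0.3 [-0.21828817  0.16258126 -2.68575477]
scene box 159 58.64326590644235 (array([ 485.4, -209.2]), array([117.9,  55.8]), np.float64(0.303))
scene lid 513 146.51617053581379 (array([ 478.9, -209. ]), array([125.8,  65.6]), np.float64(0.298)) tilt [-0.006  0.006]
top box 59 58.72652342466704 (array([ 522.6, -185.6]), array([66.9, 33. ]), np.float64(-0.601))
top lid 760 146.99659907614011 (array([ 478.1, -207.8]), array([120.1,  64.5]), np.float64(0.295)) tilt [-0.002  0.005]
```

```bash
python3 -m handwheel '[[[0.03,-0.015,-0.2],[0,0,0],5],[[0.03,-0.015,-0.5],[0,0,0],5],[[0.03,-0.015,-0.8],[0,0,0],5],[[0.03,-0.015,-1],[0,0,0],5],[[0.03,-0.015,-1.1],[0,0,0],5]]'
python3 -m handwheel '[[[0,0,-0.05],[0,0,0],5],[[0,0,-0.1],[0,0,0],5],[[0,0,-0.15],[0,0,0],5],[[0,0,-0.2],[0,0,0],5],[[0,0,-0.2],[0,0,0],5]]'
python3 -m handwheel '[[[0,0,-0.05],[0,0,0],5],[[0,0,-0.1],[0,0,0],5],[[0,0,-0.15],[0,0,0],5],[[0,0,-0.2],[0,0,0],5],[[0,0,-0.2],[0,0,0],5]]'
```

```text
t: 9.85
tcp_pos: [481.4, -207.0, 75.4]
tcp_rot: [-0.001, -0.149, 0.989, 0.001]
ft_force: [-0.3, -0.6, -3.1]
gripper_width: 12.0
grip_force: 30.0
t: 10.35
tcp_pos: [482.2, -207.3, 68.9]
tcp_rot: [0.0, -0.149, 0.989, -0.0]
ft_force: [0.1, 0.4, -3.1]
gripper_width: 11.3
grip_force: 30.0
t: 10.85
tcp_pos: [482.0, -207.2, 60.6]
tcp_rot: [-0.0, -0.149, 0.989, 0.0]
ft_force: [0.3, -0.1, -3.6]
gripper_width: 11.7
grip_force: 30.0
```

The plug is about 5 mm in with no side force. Continuing gently.

```bash
python3 -m handwheel '[[[0,0,-0.03],[0,0,0],5],[[0,0,-0.06],[0,0,0],5],[[0,0,-0.09],[0,0,0],5],[[0,0,-0.11],[0,0,0],5],[[0,0,-0.11],[0,0,0],5]]'
python3 -m handwheel '[[[0,0,-0.02],[0,0,0],5],[[0,0,-0.02],[0,0,0],5],[[0,0,-0.02],[0,0,0],5]]'
```

```text
t: 11.35
tcp_pos: [482.2, -207.3, 56.5]
tcp_rot: [-0.0, -0.149, 0.989, 0.0]
ft_force: [-0.0, 0.3, -2.8]
gripper_width: 11.8
grip_force: 30.0
t: 11.65
tcp_pos: [482.3, -207.3, 55.8]
tcp_rot: [0.0, -0.149, 0.989, -0.0]
ft_force: [-0.2, 0.6, -2.2]
gripper_width: 12.1
grip_force: 30.0
```

```bash
python3 -m handwheel '[[[0,0,-0.02],[0,0,0],5],[[0,0,-0.02],[0,0,0],5],[[0,0,-0.02],[0,0,0],5]]'
python3 -m handwheel '[[[0,0,-0.02],[0,0,0],5],[[0,0,-0.02],[0,0,0],5],[[0,0,-0.02],[0,0,0],5]]'
```

```text
t: 11.95
tcp_pos: [482.3, -207.3, 55.5]
tcp_rot: [0.0, -0.149, 0.989, -0.0]
ft_force: [-2.1, 2.1, 6.2]
gripper_width: 11.5
grip_force: 30.0
t: 12.25
tcp_pos: [482.4, -207.3, 55.4]
tcp_rot: [0.0, -0.149, 0.989, -0.0]
ft_force: [-4.6, 3.3, 13.9]
gripper_width: 12.3
grip_force: 30.0
```

Contact at the expected seated height (55.5). I'll release, rise, and check.

```bash
for i in 1 2; do python3 -m handwheel '[[[0,0,0],[0,0,0],87],[[0,0,0],[0,0,0],87],[[0,0,0],[0,0,0],87],[[0,0,0],[0,0,0],87],[[0,0,0],[0,0,0],87]]'; done
python3 -m handwheel '[[[0,0,0.5],[0,0,0],87],[[0,0,1],[0,0,0],87],[[0,0,1.5],[0,0,0],87],[[0,0,1.5],[0,0,0],87],[[0,0,1.5],[0,0,0],87]]'
cat > seat.py <<'E'
from rig import *
from h import *
for n in("scene","top"):
    d=get_image(n);C=cloud(d).reshape(-1,3)
    P=C[(abs(C[:,0]-481)<85)&(abs(C[:,1]+208)<55)]
    for lo,hi in((74,88),(98,114)):
        Q=P[(P[:,2]>lo)&(P[:,2]<hi)]
        if len(Q)>5:
            A=np.c_[Q[:,:2]-Q[:,:2].mean(0),np.ones(len(Q))];print(n,len(Q),np.median(Q[:,2]),rect(Q),np.linalg.lstsq(A,Q[:,2],rcond=None)[0][:2].round(3))
    if n=='scene':cv2.imwrite('pics/t4.png',cv2.resize(d['img'][130:270,160:320],(640,560),interpolation=0)[:,:,::-1])
E
python3 seat.py
```

```text
t: 12.75
tcp_pos: [482.2, -207.3, 54.0]
tcp_rot: [-0.0, -0.149, 0.989, 0.0]
ft_force: [-0.3, 0.6, 0.9]
gripper_width: 48.6
grip_force: 0.0
t: 13.25
tcp_pos: [482.3, -207.3, 54.2]
tcp_rot: [0.0, -0.149, 0.989, -0.0]
ft_force: [0.2, -0.8, -0.3]
gripper_width: 85.9
grip_force: 0.0
t: 13.75
tcp_pos: [482.3, -207.4, 114.2]
tcp_rot: [0.0, -0.149, 0.989, -0.0]
ft_force: [-0.9, -0.3, -0.2]
gripper_width: 87.1
grip_force: 0.0
scene 629 81.33319156277105 (array([ 481.1, -210.5]), array([132.8,  65.3]), np.float64(0.301)) [-0.005 -0.   ]
scene 70 106.12071207080635 (array([ 484.5, -210.1]), array([54.9, 12.8]), np.float64(0.321)) [-0.05   0.102]
top 623 81.13973307495814 (array([ 479.9, -209.9]), array([119.9,  65. ]), np.float64(0.308)) [ 0.013 -0.012]
top 95 107.21394259366798 (array([ 481.3, -208.8]), array([49.2, 12.8]), np.float64(0.303)) [ 0.05  -0.166]
```

View pics/t4.png

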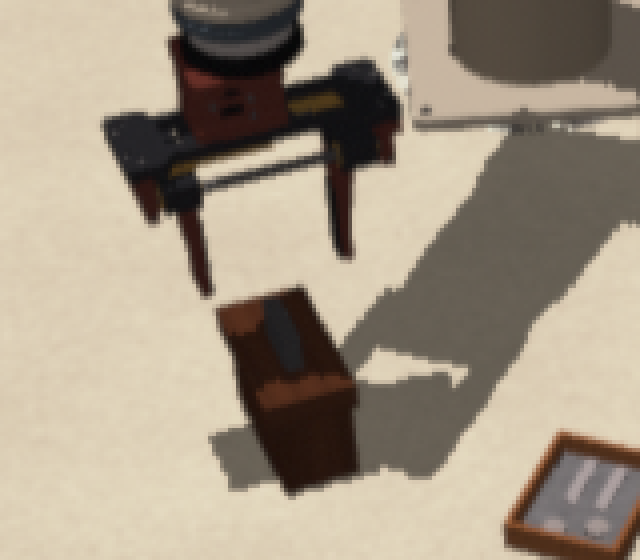

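Seated: outer top at z=81.1, level, fin at (481.3,-208.8), on the box centre. Now I'll descend astride the outer lid and grip its long sides.

```bash
python3 -m handwheel '[[[0,0,-0.6],[0,0,0],87],[[0,0,-1.2],[0,0,0],87],[[0,0,-1.8],[0,0,0],87],[[0,0,-2.2],[0,0,0],87],[[0,0,-2.38],[0,0,0],87]]'
for i in 1 2; do python3 -m handwheel '[[[0,0,0],[0,0,0],55],[[0,0,0],[0,0,0],55],[[0,0,0],[0,0,0],55],[[0,0,0],[0,0,0],55],[[0,0,0],[0,0,0],55]]'; done
```

```text
t: 14.35
tcp_pos: [480.5, -206.5, 16.5]
tcp_rot: [-0.002, -0.149, 0.989, 0.001]
ft_force: [-0.1, 0.6, -0.0]
gripper_width: 87.0
grip_force: 0.0
t: 14.85
tcp_pos: [482.8, -207.5, 19.7]
tcp_rot: [0.001, -0.149, 0.989, -0.0]
ft_force: [0.3, -0.2, 3.7]
gripper_width: 64.0
grip_force: 30.0
t: 15.35
tcp_pos: [482.8, -207.5, 19.7]
tcp_rot: [0.001, -0.149, 0.989, -0.0]
ft_force: [-0.7, -0.1, 6.3]
gripper_width: 63.7
grip_force: 30.0
```

Gripped at 64 mm. Lifting slowly at first.

```bash
python3 -m handwheel '[[[0,0,0.05],[0,0,0],55],[[0,0,0.1],[0,0,0],55],[[0,0,0.15],[0,0,0],55],[[0,0,0.2],[0,0,0],55],[[0,0,0.25],[0,0,0],55]]'
python3 -m handwheel '[[[0,0,0.1],[0,0,0],55],[[0,0,0.2],[0,0,0],55],[[0,0,0.3],[0,0,0],55],[[0,0,0.4],[0,0,0],55],[[0,0,0.5],[0,0,0],55]]'
python3 -m handwheel '[[[0,0,0.3],[0,0,0],55],[[0,0,0.7],[0,0,0],55],[[0,0,1.2],[0,0,0],55],[[0,0,1.7],[0,0,0],55],[[0,0,2.2],[0,0,0],55]]'
python3 -m handwheel '[[[0,0,0.3],[0,0,0],55],[[0,0,0.3],[0,0,0],55],[[0,0,0.3],[0,0,0],55],[[0,0,0.3],[0,0,0],55],[[0,0,0.3],[0,0,0],55]]'
cat > end.py <<'E'
from rig import *
from h import *
print(np.abs(get_state()['qd']).max())
for n in("scene","top"):
    d=get_image(n);C=cloud(d).reshape(-1,3)
    P=C[(abs(C[:,0]-481)<85)&(abs(C[:,1]+208)<60)]
    print(n,np.histogram(P[:,2],bins=range(0,240,10))[0])
    for lo,hi in((70,84),(98,112),(190,215)):
        Q=P[(P[:,2]>lo)&(P[:,2]<hi)]
        if len(Q)>5:
            A=np.c_[Q[:,:2]-Q[:,:2].mean(0),np.ones(len(Q))];print(n,len(Q),np.median(Q[:,2]),rect(Q),np.linalg.lstsq(A,Q[:,2],rcond=None)[0][:2].round(3))
    if n=='scene':cv2.imwrite('pics/t5.png',cv2.resize(d['img'][100:270,160:340],(635,600),interpolation=0)[:,:,::-1])
E
python3 end.py
```

```text
t: 15.85
tcp_pos: [482.1, -207.3, 29.1]
tcp_rot: [-0.0, -0.149, 0.989, 0.0]
ft_force: [-1.1, -0.0, -1.0]
gripper_width: 64.0
grip_force: 30.0
t: 16.35
tcp_pos: [482.3, -207.4, 49.4]
tcp_rot: [0.0, -0.149, 0.989, -0.0]
ft_force: [-0.2, -0.1, 0.1]
gripper_width: 64.1
grip_force: 30.0
t: 16.85
tcp_pos: [482.2, -207.3, 138.5]
tcp_rot: [0.0, -0.149, 0.989, -0.0]
ft_force: [-0.7, -0.7, -1.6]
gripper_width: 63.7
grip_force: 30.0
t: 17.35
tcp_pos: [481.6, -207.0, 148.0]
tcp_rot: [-0.001, -0.149, 0.989, 0.001]
ft_force: [-0.0, 0.0, -1.5]
gripper_width: 63.8
grip_force: 30.0
0.0042893881262326804
scene [591  74  75  79  78  63 121 353  41  20  63   4   0   0   0   0   0   0
  19 110 414 276  37]
scene 376 76.02756544258142 (array([ 484.8, -211.6]), array([116.9,  52.8]), np.float64(0.297)) [-0.005  0.001]
scene 72 106.902012261464 (array([ 480.3, -211.4]), array([57.2, 12.8]), np.float64(0.328)) [-0.101  0.172]
scene 779 208.79634030016894 (array([ 481.3, -210.6]), array([129.1,  84. ]), np.float64(0.321)) [-0.062  0.011]
top [784  16  21  20  16  29  79 133   3   0   0   0   0   0   0   0   0   0
   3  27 395 256   0]
top 136 75.95857660366602 (array([ 485. , -207.8]), array([95.4, 48.3]), np.float64(0.301)) [-0.025  0.011]
top 678 209.41659373488756 (array([ 478.6, -209.2]), array([119.8,  64.9]), np.float64(0.295)) [ 0.011 -0.042]
```

View pics/t5.png

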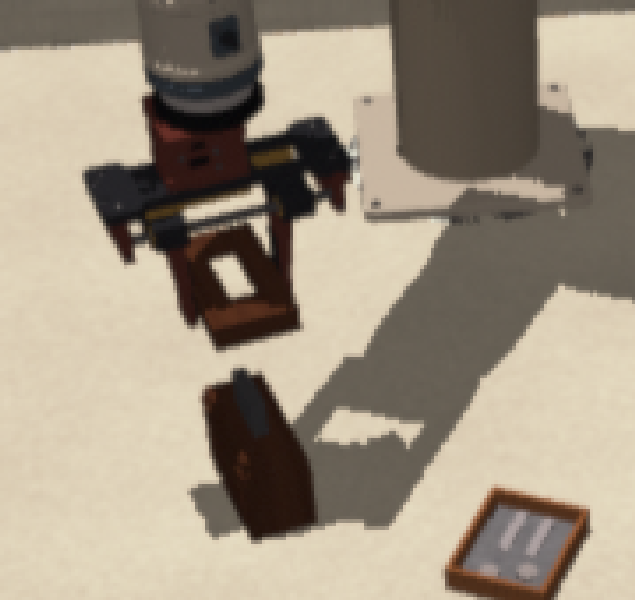

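The outer lid is held level with its top at z≈209, which is 128 mm up. The inner lid is still seated, with its panel at z=76 and fin upright. The arm is still, so I'm handing in.

```bash
python3 -m handwheel '[[[0,0,0],[0,0,0],55],[[0,0,0],[0,0,0],55],[[0,0,0],[0,0,0],55]]'; python3 -c "
from rig import *
print(finish_job())"
```

```text
t: 17.75
tcp_pos: [482.2, -207.3, 148.9]
tcp_rot: [-0.0, -0.149, 0.989, 0.0]
ft_force: [0.7, 1.2, -1.3]
gripper_width: 63.7
grip_force: 30.0
the job is handed in; nothing more can be done
None
```

Job handed in at 17.75 s (no verdict returned): the inner lid is seated in the box, and the gripper is holding the outer lid level and still, about 128 mm above its nested place.

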